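Tidy the nail station: file and gel jar back into their trays

TASK

Tidy the manicure table by sorting the two things left out: lay the loose boat-shaped nail file flat in the wooden tray that holds the other nail files, and stand the loose lidded gel jar upright on the floor of the wooden tray that holds the other gel jars. Set each one down inside its tray rather than dropping it from a height.

Things in the scene. Friction and masses are not known exactly. Their poses are not given: they have to be found in the camera images.
- nail_file_center (a point): centre (half-way up) of the loose nail file: a flat, stiff boat-shaped board 178 mm long, 12 mm thick, 32 mm wide in the middle and tapering to 12 mm at both ends, grey on both faces with a white core; about 30 g. x along its length, y across its width, z up. It starts lying flat on the table (top at 12 mm). The short grey block (95 x 27 x 27 mm) nearby is not a nail file.
- gel_jar_center (a point): centre (half-way up) of the loose gel jar: a squat round jar 46 mm in diameter and 42 mm tall, pale pinkish body with a black screw lid of the same width on top; about 70 g. z up along its axis. It starts upright on the table. The slim bottles with narrow black caps are not gel jars.
- file_tray: open wooden tray fixed to the table, the one for nail files, 240 x 150 mm outside, 45 mm high, walls and floor 5 mm thick. Origin at the centre of its underside on the table; x along its 240 mm length, y across, z up. Two nail files like the loose one lie stacked (24 mm high together) lengthwise along its -y wall, centred at y = -52 mm; the rest of its floor is empty.
- jar_tray: open wooden tray fixed to the table, the one for gel jars; same make and size as the file tray (240 x 150 mm outside, 45 mm high, walls and floor 5 mm). Origin at the centre of its underside on the table; x along its 240 mm length, y across, z up. Two gel jars like the loose one stand in it at its +x end (x = +85 mm, y = -35 and +35 mm); the rest of its floor is empty.

How it is judged:
By the outcome, as a careful person would: the job done as asked, in the order asked, and still so for the second after the job is handed in, with the robot touching nothing.
It also fails if it takes over 54 s, if anything falls off the work surface, if the arm or the gripper's body presses on something with over 40 N, if the wrist force passes 120 N, or if a joint passes its speed limit or range.

ROBOT

A 7-joint arm with a two-finger parallel gripper is mounted at the origin on the work surface. World frame = base frame: x ahead of the robot, y to its left, z up, the work surface at z = 0. Lengths are in m, angles in rad, forces in N, time in s.
With the tool pointing down it reaches from about 0.35 to 0.9 m from the base axis. Payload 8.1 kg.
Tool frame: the origin (TCP) lies midway between the tips of the shut fingers; the grasp point (between the pads) lies 19 mm behind it; z points along the fingers, y is the direction in which the jaws open and shut (so a half turn about z gives the same grasp; the last joint's range is limited). The gripper opens to 92 mm and grips with 3 to 60 N. Pads are 19 mm wide; open, the fingers measure 130 mm over their backs; the gripper's body (75 mm by 190 mm) begins 47 mm behind the grasp point.
Start: joints at [1.206, 0.434, 0.025, 1.573, -0.012, 1.134, -0.075], TCP at [0.162, -0.604, 0.227] pointing down, gripper open.
Joint ranges: [-2.62, 2.62], [-0.44, 2.09], [-1.27, 1.32], [0.08, 2.57], [-1.32, 4.46], [0.12, 2], [-2.74, 2.74]. Speed limits (rad/s): [2.22, 2.22, 3.01, 3.01, 3.14, 3.14, 3.14].

INTERFACE

Orientations are given as [roll, pitch, yaw] about the fixed x, y, z axes, in that order (R = Rz(yaw) Ry(pitch) Rx(roll)).
In Python, from cell import ctrl gives the robot as it stands.
- The arm moves only by the shell command python3 -m inch 'ROWS' [OPENING] [FORCE]. ROWS is a JSON object of lists of equal length, an entry for each row: "translation": the shift along the tool's x, y, z in m, a list of three; "delta_rot": the turn, a rotation vector about the tool's x, y, z in degrees, a list of three. A call has 1 to 8 rows; each row is the pose to reach, as a shift and turn from the pose commanded when the call began, along the tool's axes at that moment; what a row does not reach only later rows make up. A row lasts 1/12 s, in which the tool goes at most 41.7 mm and 7.16 degrees, less where a joint would pass 70% of its speed; a pose out of reach is approached as far as the arm can. A call with a gripper value outside its range is refused whole. OPENING is the finger opening in m, from 0 to 0.0918, set as the call begins (- or left out, the last holds). The fingers move at their own pace and stop on an object; FORCE is the grip in N (left out, the last holds). Time passes only in rows, so rows that repeat a pose let the fingers close. It gives the time, the measured TCP pose, the force and the opening at its end, in the units of the state.
- ctrl.state(): the state, without advancing time (a new reading comes with each control period).
- ctrl.read_camera(name): name is "scene" or "side" or "wrist"; returns a dict with "pixels" (400x640x3 uint8, red, green, blue), "fx", "fy", "cx", "cy" (pixels), "extrinsics" (4x4, takes a point from camera to world coordinates). Camera axes: x right, y down, z forward; pixel columns grow to the right and rows downward; lengths in m; the calibration is good to about 2 mm. The wrist camera is an equidistant fisheye: a pixel r from the principal point sees the ray r / f radians off the axis. A picture is of the moment at which its call begins. There is no depth.
- ctrl.finish_job(): hands the job in, once; it reports no verdict.
The state is a dict: "time": time; "joint_positions": joint angles; "joint_vel": joint speeds; "effort": joint torques, N m; "ee_pos": TCP position; "tool_rot": TCP orientation; "contact_force": force on the tool from outside, world axes, zero at the start; "torque": the same for the moment, N m; "finger_gap": finger opening in m.
Only numpy, scipy, OpenCV 4.12 (cv2) and the standard library are available. Lean on these libraries where they do the work, as an engineer would, in place of code of your own. Each camera call takes 0.05 s, during which the arm holds its last target. There are 200 camera calls.

## Working session

There is one attempt and no reset: what is moved stays moved. The work goes in short steps, Python scripts to look and compute and a shell command to move; the robot and the scene stay as the last step left them, time stands still between calls to the robot, and variables do not carry over. Pictures are saved under pics/ and viewed, about 8 in all and at most 12, crops included, and the job is handed in when it is done.

```bash
mkdir -p pics; ls; python3 - <<'E'
from cell import ctrl
import cv2,json,pickle
print({k:v for k,v in ctrl.state().items()})
for n in("scene","side","wrist"):
    d=ctrl.read_camera(n);cv2.imwrite(f"pics/{n}0.png",d["pixels"][:,:,::-1]);pickle.dump(d,open(f"pics/{n}0.pkl","wb"))
    print(n,d["fx"],d["fy"],d["cx"],d["cy"],d["extrinsics"])
E
```

```text
pics
{'time': 0.0, 'joint_positions': array([ 1.20637537,  0.43523956,  0.02495371,  1.57410028, -0.01160851,
        1.13396837, -0.0750865 ]), 'joint_vel': array([ 0.00115523,  0.00201739,  0.00180603, -0.00119227,  0.00149439,
        0.00054052, -0.00132214]), 'effort': array([-1.68240655e-03, -6.67851162e+01,  9.83690433e-01, -3.14450133e+01,
       -6.08453597e-02,  4.29234607e-02,  1.54226159e-04]), 'ee_pos': array([ 0.16160273, -0.60322316,  0.2259332 ]), 'tool_rot': array([-3.14002722e+00,  1.27386531e-04,  2.61778576e-01]), 'contact_force': array([-0.09278129, -0.30562933, -0.38781037]), 'torque': array([-0.04021017, -0.01250119,  0.03339508]), 'finger_gap': 0.09203350993229746}
scene 438.3174387953848 438.3174387953848 331.4361271458425 199.63776287334625 [[ 0.14641608  0.59804476 -0.78797513  1.24054817]
 [ 0.98909551 -0.07571315  0.12632333 -0.11243946]
 [ 0.01588693 -0.79787843 -0.60260901  0.61331907]
 [ 0.          0.          0.          1.        ]]
side 517.7394814465955 517.7394814465955 314.60708258844966 200.01409189363636 [[-0.96376679 -0.13706538  0.22883763  0.16903258]
 [-0.26659388  0.46594525 -0.84369587  1.18095205]
 [ 0.00901569 -0.87413278 -0.48560334  0.75051099]
 [ 0.          0.          0.          1.        ]]
wrist 309.70691628693146 309.70691628693146 319.81539168035295 200.0448815377559 [[ 0.2572615  -0.922533   -0.28766192  0.23977455]
 [-0.96634016 -0.2461506  -0.07481029 -0.58279917]
 [-0.0017932   0.29722507 -0.95480576  0.38477728]
 [ 0.          0.          0.          1.        ]]
```

View pics/scene0.png

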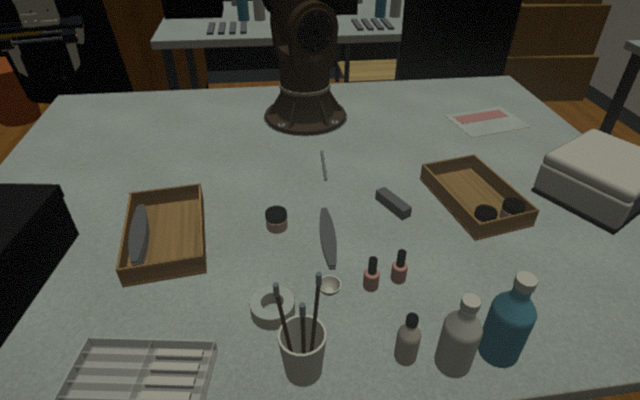

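View pics/side0.png

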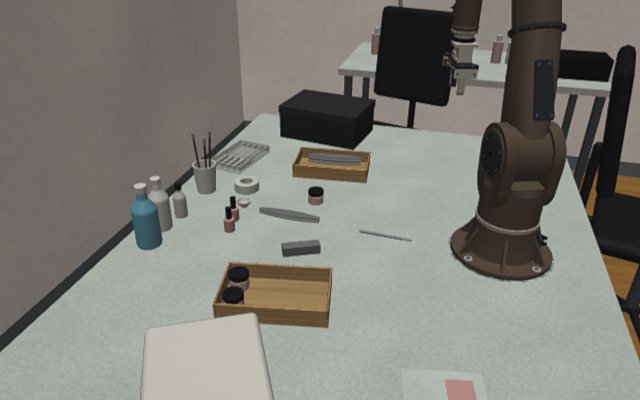

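Scene: loose file from about (322,208) to (333,268), jar lid at (276,213). The file tray is on the left around (163,232) with its stack on the left side, and the jar tray is on the right around (478,195) with its jars at the near end. Side view agrees.

```bash
cat > h.py <<'E'
import numpy as np,cv2,pickle
def cast(d,uv,z):
    uv=np.atleast_2d(np.asarray(uv,float));E=np.asarray(d["extrinsics"])
    q=np.c_[(uv[:,0]-d["cx"])/d["fx"],(uv[:,1]-d["cy"])/d["fy"]]
    if d.get("fish"):
        r=np.linalg.norm(q,axis=1,keepdims=True)+1e-12
        v=np.c_[q/r*np.sin(r),np.cos(r)]
    else: v=np.c_[q,np.ones(len(q))]
    w=v@E[:3,:3].T;o=E[:3,3]
    return (o+w*((z-o[2])/w[:,2])[:,None])
def big(m):
    n,l,s,c=cv2.connectedComponentsWithStats(m.astype(np.uint8)); i=1+np.argmax(s[1:,4]); return l==i
E
python3 - <<'E'
from h import *
d=pickle.load(open("pics/scene0.pkl","rb"));p=d["pixels"].astype(int)
hsv=cv2.cvtColor(d["pixels"],cv2.COLOR_RGB2HSV)
print("table hsv",hsv[300,240],"file",hsv[238,328],"wood",hsv[230,180],"lid",hsv[212,276])
wood=(p[:,:,0]-p[:,:,2]>18).astype(np.uint8)
for nm,(x0,y0,x1,y1) in dict(file=(100,170,225,295),jar=(405,145,545,245)).items():
    m=np.zeros_like(wood);m[y0:y1,x0:x1]=wood[y0:y1,x0:x1]
    m=big(m).astype(np.uint8);c=max(cv2.findContours(m,0,1)[0],key=len)
    h=cv2.approxPolyDP(cv2.convexHull(c),2,True)[:,0]
    print(nm);print(np.c_[h,cast(d,h,.045)[:,:2].round(3),cast(d,h,0)[:,:2].round(3)])
V=hsv[:,:,2]
m=np.zeros(V.shape,bool);m[200:275,312:345]=(V<135)[200:275,312:345];m=big(m)
ys,xs=np.nonzero(m);P=cast(d,np.c_[xs,ys],.010)[:,:2]
r=cv2.minAreaRect(P.astype(np.float32)*1000);print("file",r,P.mean(0))
u,s,vt=np.linalg.svd(P-P.mean(0),full_matrices=False);print("axis",vt[0],np.ptp((P-P.mean(0))@vt.T,axis=0))
m=np.zeros(V.shape,bool);m[200:225,260:292]=(V<70)[200:225,260:292];m=big(m)
ys,xs=np.nonzero(m);print("lid px",xs.min(),xs.max(),ys.min(),ys.max());print(cast(d,[[(xs.min()+xs.max())/2,213]],.042),cast(d,[[xs.min(),213],[xs.max(),213]],.042))
a=d["pixels"][160:290,100:300,::-1];b=d["pixels"][145:245,400:550,::-1]
cv2.imwrite("pics/c1.png",cv2.resize(np.vstack([a,np.pad(b,((0,0),(0,50),(0,0)))]),None,fx=2.6,fy=2.6,interpolation=2))
E
```

```text
table hsv [ 56  15 134] file [53 12 82] wood [ 19 119 107] lid [85 36 42]
file
[[ 2.00e+02  1.84e+02  4.03e-01 -2.77e-01  3.37e-01 -2.90e-01]
 [ 2.06e+02  2.71e+02  6.76e-01 -2.43e-01  6.31e-01 -2.53e-01]
 [ 1.23e+02  2.86e+02  6.93e-01 -3.78e-01  6.49e-01 -3.99e-01]
 [ 1.16e+02  2.65e+02  6.40e-01 -4.02e-01  5.92e-01 -4.24e-01]
 [ 1.29e+02  1.93e+02  4.19e-01 -4.26e-01  3.54e-01 -4.50e-01]]
jar
[[4.23e+02 1.64e+02 3.83e-01 2.48e-01 3.16e-01 2.77e-01]
 [4.74e+02 1.54e+02 3.54e-01 3.91e-01 2.84e-01 4.31e-01]
 [5.38e+02 2.09e+02 5.85e-01 4.36e-01 5.33e-01 4.80e-01]
 [5.33e+02 2.24e+02 6.30e-01 4.00e-01 5.81e-01 4.41e-01]
 [4.74e+02 2.39e+02 6.57e-01 2.62e-01 6.11e-01 2.92e-01]
 [4.21e+02 1.80e+02 4.49e-01 2.22e-01 3.86e-01 2.49e-01]]
file ((565.5404052734375, -8.28817367553711), (73.0078125, 228.85324096679688), 82.78262329101562) [ 0.57240605 -0.01185827]
axis [ 0.98867544 -0.15006957] [0.23014439 0.0729856 ]
lid px 265 286 206 224
[[ 0.52437503 -0.11444582  0.042     ]] [[ 0.52162404 -0.13595418  0.042     ]
 [ 0.52712934 -0.09291142  0.042     ]]
```

View pics/c1.png

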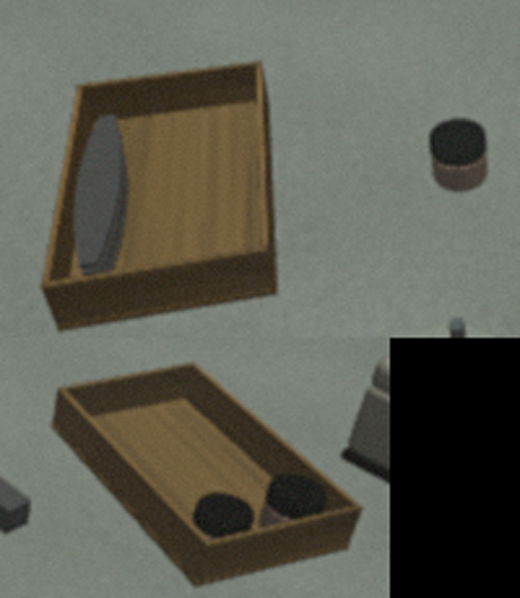

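```bash
python3 - <<'E'
from h import *
d=pickle.load(open("pics/scene0.pkl","rb"))
for nm,c in dict(filetray=[(129,193),(200.5,184),(205.8,256.2),(116.9,269.6)],jartray=[(423.8,164.6),(475,155.4),(538.5,210.4),(480,224.6)]).items():
    P=cast(d,c,.045)[:,:2];a=(P[2]+P[3]-P[0]-P[1])/2;b=(P[1]+P[2]-P[0]-P[3])/2
    print(nm,P.round(3).tolist(),"ctr",P.mean(0).round(4),"len",np.linalg.norm(a),np.linalg.norm(b),"yaw",np.degrees([np.arctan2(a[1],a[0]),np.arctan2(-b[0],b[1])]))
V=cv2.cvtColor(d["pixels"],cv2.COLOR_RGB2HSV)[:,:,2]
for t in(95,105,112):
    m=np.zeros(V.shape,bool);m[200:275,312:345]=(V<t)[200:275,312:345];m=big(m)
    ys,xs=np.nonzero(m);P=cast(d,np.c_[xs,ys],.009)[:,:2]
    print(t,cv2.minAreaRect(P.astype(np.float32)*1000),P.mean(0),cast(d,[[xs[ys.argmin()],ys.min()],[xs[ys.argmax()],ys.max()]],.009)[:,:2])
print("jar body mid", cast(d,[[276,218]],.03))
E
```

```text
filetray [[0.419, -0.426], [0.403, -0.276], [0.638, -0.246], [0.652, -0.397]] ctr [ 0.5279 -0.3362] len 0.23591491579155602 0.15120442378187313 yaw [7.05104105 5.56124706]
jartray [[0.386, 0.249], [0.361, 0.391], [0.59, 0.435], [0.618, 0.292]] ctr [0.4885 0.3417] len 0.23425440158493455 0.1447910677183741 yaw [10.6066021 10.7325394]
95 ((572.2960205078125, -12.234649658203125), (30.927114486694336, 187.46453857421875), 85.05133056640625) [ 0.57834031 -0.01260966] [[ 0.4783048  -0.01117536]
 [ 0.66508592 -0.02220539]]
105 ((572.2957153320312, -12.231000900268555), (32.65336990356445, 188.0049285888672), 86.30718231201172) [ 0.57896679 -0.01253318] [[ 0.47802296 -0.01338717]
 [ 0.66508592 -0.02220539]]
112 ((570.7422485351562, -11.803285598754883), (33.53683090209961, 191.24314880371094), 86.65955352783203) [ 0.57777212 -0.0124402 ] [[ 0.47528088 -0.00626941]
 [ 0.66508592 -0.02220539]]
jar body mid [[ 0.52613206 -0.11421689  0.03      ]]
```

```bash
cat >> h.py <<'E'
def go(p,yawdeg):
    from cell import ctrl
    from scipy.spatial.transform import Rotation as R
    s=ctrl.state();Rc=R.from_euler("xyz",s["tool_rot"]);Rt=R.from_euler("xyz",[180,0,yawdeg],degrees=True)
    print("t",round(s["time"],2),"pos",s["ee_pos"].round(4),"rpy",np.degrees(s["tool_rot"]).round(1),"gap",round(s["finger_gap"],4),"F",np.round(s["contact_force"],1),"q7",round(s["joint_positions"][6],2))
    print("shift",Rc.inv().apply(np.array(p)-s["ee_pos"]).round(4),"rot",np.degrees((Rc.inv()*Rt).as_rotvec()).round(1))
E
python3 -m inch '{"translation":[[0.55,-0.466,0],[0.55,-0.466,0],[0.55,-0.466,0],[0.55,-0.466,0],[0.55,-0.466,0],[0.55,-0.466,0],[0.55,-0.466,0],[0.55,-0.466,0]],"delta_rot":[[0,0,0],[0,0,0],[0,0,0],[0,0,0],[0,0,0],[0,0,0],[0,0,0],[0,0,0]]}' 0.08
python3 -c "
from h import *
go([.571,-.012,.2],-4)"
```

```text
time: 0.82
ee_pos: [0.3522, -0.3279, 0.2268]
tool_rot: [3.141, 0.0, 0.262]
contact_force: [0.7, -0.6, -0.4]
finger_gap: 0.0797
t 0.82 pos [ 0.3522 -0.3279  0.2268] rpy [180.   0.  15.] gap 0.0797 F [ 0.7 -0.6 -0.4] q7 -0.71
shift [ 0.293  -0.2486  0.0267] rot [ 0.  0. 19.]
```

```bash
python3 -m inch '{"translation":[[0.29,-0.246,0.01],[0.29,-0.246,0.01],[0.29,-0.246,0.01],[0.29,-0.246,0.01],[0.29,-0.246,0.01],[0.29,-0.246,0.01],[0.29,-0.246,0.01],[0.29,-0.246,0.01]],"delta_rot":[[0,0,0],[0,0,0],[0,0,0],[0,0,19],[0,0,19],[0,0,19],[0,0,19],[0,0,19]]}'
python3 -c "
from h import *
go([.571,-.012,.2],-4)"
```

```text
time: 1.48
ee_pos: [0.5341, -0.0659, 0.2182]
tool_rot: [3.141, 0.0, -0.072]
contact_force: [1.1, -0.5, 0.7]
finger_gap: 0.0798
t 1.48 pos [ 0.5341 -0.0659  0.2182] rpy [180.    0.   -4.1] gap 0.0798 F [ 1.1 -0.5  0.7] q7 -1.71
shift [ 0.033  -0.0564  0.0182] rot [ 0.   0.  -0.1]
```

```bash
python3 -m inch '{"translation":[[0.03,-0.055,0.04],[0.03,-0.055,0.04],[0.03,-0.055,0.04],[0.03,-0.055,0.04],[0.03,-0.055,0.04]],"delta_rot":[[0,0,0],[0,0,0],[0,0,0],[0,0,0],[0,0,0]]}'
python3 - <<'E'
from h import *
from cell import ctrl
go([.571,-.012,.2],-4)
d=ctrl.read_camera("wrist");d["fish"]=1;pickle.dump(d,open("pics/w1.pkl","wb"));cv2.imwrite("pics/w1.png",d["pixels"][:,:,::-1])
E
```

```text
time: 1.9
ee_pos: [0.5669, -0.0155, 0.1782]
tool_rot: [3.141, 0.001, -0.07]
contact_force: [-0.1, -0.5, -0.1]
finger_gap: 0.08
t 1.9 pos [ 0.5669 -0.0155  0.1782] rpy [ 1.8e+02  1.0e-01 -4.0e+00] gap 0.08 F [-0.1 -0.5 -0.1] q7 -1.82
shift [ 0.0039 -0.0038 -0.0218] rot [ 0.   0.1 -0. ]
```

View pics/w1.png

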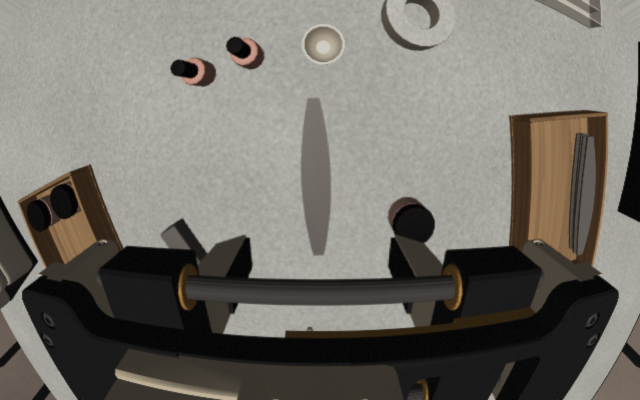

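Wrist view: file runs from (314,98) to (319,255), jar at about (413,220), file tray on the right with rim corners near (512,115) and (606,112).

```bash
python3 - <<'E'
from h import *
d=pickle.load(open("pics/w1.pkl","rb"));V=cv2.cvtColor(d["pixels"],cv2.COLOR_RGB2HSV)[:,:,2]
print(V[180,316],V[180,280],V[110,314])
for t in(130,145):
    m=np.zeros(V.shape,bool);m[85:262,290:345]=(V<t)[85:262,290:345];m=big(m)
    ys,xs=np.nonzero(m);P=cast(d,np.c_[xs,ys],.011)[:,:2]
    r=cv2.minAreaRect(P.astype(np.float32)*1000);print(t,r,P.mean(0))
print("lid",cast(d,[[413,222]],.042))
m=np.zeros(V.shape,bool);m[195:245,385:440]=(V<45)[195:245,385:440];m=big(m);ys,xs=np.nonzero(m);print(xs.min(),xs.max(),ys.min(),ys.max())
go([.571,-.012,.03],-4)
E
```

```text
110 171 121
130 ((568.3614501953125, -10.97104263305664), (31.43255043029785, 177.1808624267578), 86.40451049804688) [ 0.57164221 -0.01130556]
145 ((567.7591552734375, -10.8681640625), (31.58470344543457, 178.61253356933594), 86.40895080566406) [ 0.57184717 -0.01128957]
lid [[ 0.52456133 -0.11103922  0.042     ]]
392 433 204 242
t 1.95 pos [ 0.567  -0.0162  0.1787] rpy [179.9  -0.   -4.1] gap 0.0798 F [-0.  -0.9 -0. ] q7 -1.82
shift [ 0.0037 -0.0046  0.1486] rot [ 0.1 -0.  -0.1]
```

```bash
python3 -m inch '{"translation":[[0.001,-0.005,0.03],[0.001,-0.005,0.06],[0.001,-0.005,0.09],[0.001,-0.005,0.115],[0.001,-0.005,0.135],[0.001,-0.005,0.15],[0.001,-0.005,0.15],[0.001,-0.005,0.15]],"delta_rot":[[0,0,0],[0,0,0],[0,0,0],[0,0,0],[0,0,0],[0,0,0],[0,0,0],[0,0,0]]}' 0.06
python3 -c "
from h import *
go([.568,-.011,.003],-3.6)"
```

```text
time: 2.62
ee_pos: [0.5683, -0.0112, 0.0287]
tool_rot: [3.141, 0.0, -0.072]
contact_force: [-0.5, 0.3, -0.2]
finger_gap: 0.0603
t 2.62 pos [ 0.5683 -0.0112  0.0287] rpy [180.    0.   -4.1] gap 0.0603 F [-0.5  0.3 -0.2] q7 -1.9
shift [-0.0004 -0.0002  0.0257] rot [ 0.   0.  -0.5]
```

```bash
python3 -m inch '{"translation":[[0,0,0.01],[0,0,0.018],[0,0,0.024],[0,0,0.025],[0,0,0.025],[0,0,0.025]],"delta_rot":[[0,0,0],[0,0,0],[0,0,0],[0,0,0],[0,0,0],[0,0,0]]}'
python3 -m inch '{"translation":[[0,0,0],[0,0,0],[0,0,0],[0,0,0],[0,0,0],[0,0,0],[0,0,0],[0,0,0]],"delta_rot":[[0,0,0],[0,0,0],[0,0,0],[0,0,0],[0,0,0],[0,0,0],[0,0,0],[0,0,0]]}' 0.015 15
```

```text
time: 3.12
ee_pos: [0.5687, -0.0097, 0.0034]
tool_rot: [3.142, -0.0, -0.07]
contact_force: [0.6, 1.2, 0.2]
finger_gap: 0.0604
time: 3.78
ee_pos: [0.5687, -0.0098, 0.0035]
tool_rot: [3.142, -0.0, -0.07]
contact_force: [-0.9, -0.3, 2.7]
finger_gap: 0.0319
```

```bash
python3 -m inch '{"translation":[[0,0,-0.015],[0,0,-0.045],[0,0,-0.08],[0,0,-0.12],[0,0,-0.14],[0,0,-0.14],[0,0,-0.14]],"delta_rot":[[0,0,0],[0,0,0],[0,0,0],[0,0,0],[0,0,0],[0,0,0],[0,0,0]]}'
python3 -c "
from h import *
go([.526,-.319,.14],6.3)"
```

```text
time: 4.37
ee_pos: [0.5694, -0.0098, 0.1445]
tool_rot: [-3.141, -0.003, -0.07]
contact_force: [-0.5, 0.6, -0.8]
finger_gap: 0.0318
t 4.37 pos [ 0.5694 -0.0098  0.1445] rpy [-180.    -0.2   -4. ] gap 0.0318 F [-0.5  0.6 -0.8] q7 -1.85
shift [-0.0216  0.3115  0.0044] rot [  0.   -0.2 -10.3]
```

```bash
python3 -m inch '{"translation":[[-0.002,0.03,0],[-0.005,0.07,0],[-0.008,0.11,0],[-0.011,0.15,0],[-0.013,0.19,0],[-0.015,0.22,0],[-0.017,0.25,0],[-0.018,0.265,0]],"delta_rot":[[0,0,0],[0,0,-2],[0,0,-4],[0,0,-6],[0,0,-8],[0,0,-10],[0,0,-10.3],[0,0,-10.3]]}'
python3 - <<'E'
from h import *
from cell import ctrl
d=ctrl.read_camera("wrist");d["fish"]=1;pickle.dump(d,open("pics/w2.pkl","wb"));cv2.imwrite("pics/w2.png",d["pixels"][:,:,::-1])
go([.526,-.319,.14],6.3)
E
```

```text
time: 5.03
ee_pos: [0.5295, -0.2776, 0.1412]
tool_rot: [3.141, 0.004, 0.106]
contact_force: [-0.2, -0.8, -0.0]
finger_gap: 0.0319
t 5.08 pos [ 0.529  -0.2798  0.1411] rpy [179.9   0.2   5.9] gap 0.0317 F [-0.2 -3.6  0.6] q7 -1.2
shift [-0.007   0.0387  0.0012] rot [ 0.1  0.2 -0.4]
```

View pics/w2.png

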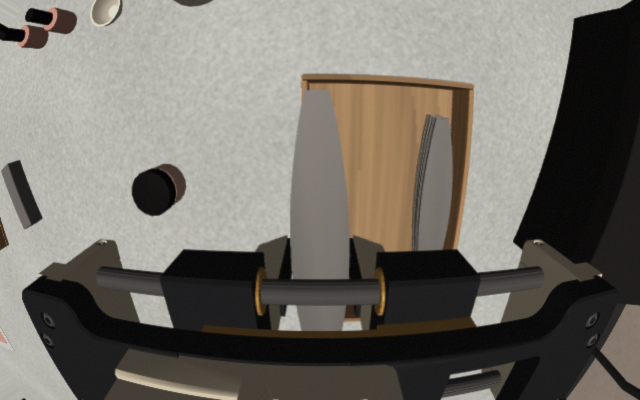

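Wrist view: file held level between the fingers, tray's far rim from (303,75) to (473,85), stack at about (434,180). I'll check the tray pose from the far rim and the stack.

```bash
python3 - <<'E'
from h import *
d=pickle.load(open("pics/w2.pkl","rb"))
P=cast(d,[(303,74.5),(473,85)],.045)[:,:2];print(P.round(4))
b=P[0]-P[1];w=np.linalg.norm(b);b/=w;a=np.array([b[1],-b[0]])
print("width",w,"yaw",np.degrees(np.arctan2(a[1],a[0])),"ctr",P.mean(0)-a*.12)
print("stack",cast(d,[(440,117),(447,180)],.029)[:,:2])
E
```

```text
[[ 0.6346 -0.253 ]
 [ 0.6494 -0.3997]]
width 0.14745592456069834 yaw 5.7837018615120765 ctr [ 0.52259442 -0.33845454]
stack [[ 0.61556306 -0.37831593]
 [ 0.55809075 -0.39639873]]
```

```bash
python3 -m inch '{"translation":[[-0.005,0.02,0],[-0.01,0.04,0],[-0.01,0.04,0],[-0.01,0.04,0.02],[-0.01,0.04,0.05],[-0.01,0.04,0.075],[-0.01,0.04,0.09],[-0.01,0.04,0.095]],"delta_rot":[[0,0,0],[0,0,0],[0,0,0],[0,0,0],[0,0,0],[0,0,0],[0,0,0],[0,0,0]]}'
python3 -c "
from h import *
go([.5225,-.3205,.0085],6)"
```

```text
time: 5.75
ee_pos: [0.524, -0.3119, 0.044]
tool_rot: [-3.138, 0.006, 0.11]
contact_force: [-0.9, -0.4, 0.0]
finger_gap: 0.0319
t 5.75 pos [ 0.524  -0.3119  0.044 ] rpy [-179.8    0.3    6.3] gap 0.0319 F [-0.9 -0.4  0. ] q7 -1.17
shift [-0.0022  0.0086  0.0355] rot [-0.2  0.3  0.3]
```

```bash
python3 -m inch '{"translation":[[0,0.004,0.005],[0,0.008,0.012],[0,0.008,0.02],[0,0.008,0.027],[0,0.008,0.032],[0,0.008,0.034],[0,0.008,0.034]],"delta_rot":[[0,0,0],[0,0,0],[0,0,0],[0,0,0],[0,0,0],[0,0,0],[0,0,0]]}'
python3 -c "
from h import *
go([.5225,-.3205,.0085],6)"
```

```text
time: 6.33
ee_pos: [0.5273, -0.3214, 0.0139]
tool_rot: [-3.141, 0.001, 0.11]
contact_force: [0.6, 0.3, -0.0]
finger_gap: 0.032
t 6.33 pos [ 0.5273 -0.3214  0.0139] rpy [-180.     0.     6.3] gap 0.032 F [ 0.6  0.3 -0. ] q7 -1.17
shift [-0.0046 -0.0014  0.0054] rot [-0.   0.   0.3]
```

```bash
python3 -m inch '{"translation":[[0,0,0.002],[0,0,0.004],[0,0,0.005],[0,0,0.005],[0,0,0.005]],"delta_rot":[[0,0,0],[0,0,0],[0,0,0],[0,0,0],[0,0,0]]}'
```

```text
time: 6.75
ee_pos: [0.5275, -0.3217, 0.0094]
tool_rot: [3.141, -0.0, 0.11]
contact_force: [0.4, -0.1, 0.1]
finger_gap: 0.0319
```

```bash
python3 -m inch '{"translation":[[0,0,0.001],[0,0,0.001],[0,0,0.001]],"delta_rot":[[0,0,0],[0,0,0],[0,0,0]]}'
python3 -m inch '{"translation":[[0,0,0],[0,0,0],[0,0,0],[0,0,0],[0,0,0],[0,0,0]],"delta_rot":[[0,0,0],[0,0,0],[0,0,0],[0,0,0],[0,0,0],[0,0,0]]}' 0.05
python3 -m inch '{"translation":[[0,0,-0.01],[0,0,-0.03],[0,0,-0.06],[0,0,-0.1],[0,0,-0.14],[0,0,-0.16],[0,0,-0.16]],"delta_rot":[[0,0,0],[0,0,0],[0,0,0],[0,0,0],[0,0,0],[0,0,0],[0,0,0]]}'
python3 -c "
from h import *
go([.525,-.113,.17],6)"
```

```text
time: 7.0
ee_pos: [0.5277, -0.3218, 0.0085]
tool_rot: [3.141, -0.0, 0.11]
contact_force: [0.2, -0.3, 0.9]
finger_gap: 0.0319
time: 7.5
ee_pos: [0.5274, -0.3217, 0.0083]
tool_rot: [-3.142, 0.0, 0.11]
contact_force: [1.2, -0.3, -0.2]
finger_gap: 0.0499
time: 8.08
ee_pos: [0.5304, -0.3229, 0.175]
tool_rot: [3.136, -0.008, 0.11]
contact_force: [0.7, -0.0, 0.5]
finger_gap: 0.0499
t 8.08 pos [ 0.5304 -0.3229  0.175 ] rpy [179.7  -0.5   6.3] gap 0.0499 F [ 0.7 -0.   0.5] q7 -1.12
shift [ 0.0176 -0.2092  0.004 ] rot [ 0.3 -0.5  0.3]
```

```bash
python3 -m inch '{"translation":[[0.002,-0.03,0],[0.005,-0.07,0],[0.008,-0.11,0],[0.012,-0.15,0],[0.015,-0.185,0],[0.018,-0.208,0],[0.018,-0.208,0],[0.018,-0.208,0]],"delta_rot":[[0,0,0],[0,0,0],[0,0,0],[0,0,0],[0,0,0],[0,0,0],[0,0,0],[0,0,0]]}' 0.09
python3 - <<'E'
from h import *
from cell import ctrl
go([.5245,-.1125,.17],6)
d=ctrl.read_camera("wrist");d["fish"]=1;pickle.dump(d,open("pics/w3.pkl","wb"));cv2.imwrite("pics/w3.png",d["pixels"][:,:,::-1])
E
```

```text
time: 8.75
ee_pos: [0.5224, -0.1113, 0.1685]
tool_rot: [-3.141, 0.0, 0.113]
contact_force: [-0.0, -0.4, 0.6]
finger_gap: 0.0895
t 8.75 pos [ 0.5224 -0.1113  0.1685] rpy [-180.     0.     6.5] gap 0.0895 F [-0.  -0.4  0.6] q7 -1.48
shift [ 0.0019  0.0014 -0.0015] rot [-0.   0.   0.5]
```

View pics/w3.png

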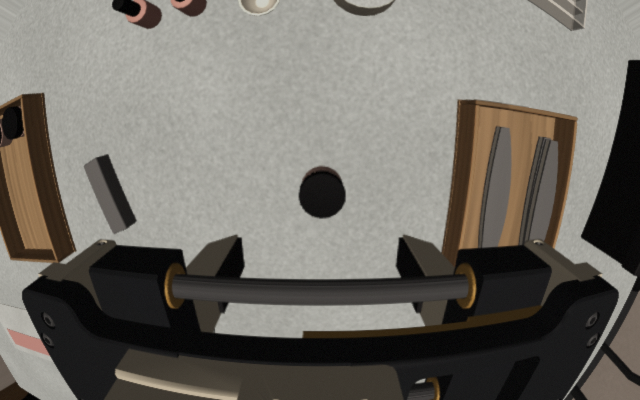

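File lies flat in the tray, beside the stack. The jar lid's centre is about (322,194), between the fingers.

```bash
python3 - <<'E'
from h import *
d=pickle.load(open("pics/w3.pkl","rb"));V=cv2.cvtColor(d["pixels"],cv2.COLOR_RGB2HSV)[:,:,2]
m=np.zeros(V.shape,bool);m[160:225,290:355]=(V<45)[160:225,290:355];m=big(m);ys,xs=np.nonzero(m)
P=cast(d,np.c_[xs,ys],.042)[:,:2];print(np.ptp(P,axis=0),P.mean(0),(P.max(0)+P.min(0))/2)
go([*P.mean(0),.006],6.4)
E
```

```text
[0.04702583 0.04358863] [ 0.52098355 -0.11336403] [ 0.52070244 -0.11358765]
t 8.8 pos [ 0.5224 -0.1131  0.1684] rpy [180.    0.    6.3] gap 0.0898 F [-0.4  0.7  0.4] q7 -1.48
shift [-1.400e-03  1.000e-04  1.624e-01] rot [ 0.   0.  -0.1]
```

```bash
python3 -m inch '{"translation":[[0,0,0.03],[0,0,0.06],[0,0,0.09],[0,0,0.115],[0,0,0.135],[0,0,0.15],[0,0,0.158],[0,0,0.16]],"delta_rot":[[0,0,0],[0,0,0],[0,0,0],[0,0,0],[0,0,0],[0,0,0],[0,0,0],[0,0,0]]}'
python3 -m inch '{"translation":[[0,0,0],[0,0,0],[0,0,0],[0,0,0],[0,0,0],[0,0,0],[0,0,0],[0,0,0]],"delta_rot":[[0,0,0],[0,0,0],[0,0,0],[0,0,0],[0,0,0],[0,0,0],[0,0,0],[0,0,0]]}' 0.03 20
```

```text
time: 9.47
ee_pos: [0.5215, -0.1144, 0.0069]
tool_rot: [3.142, 0.003, 0.108]
contact_force: [-0.3, 0.6, 0.4]
finger_gap: 0.0901
time: 10.13
ee_pos: [0.5227, -0.113, 0.0086]
tool_rot: [3.141, -0.0, 0.11]
contact_force: [-1.0, 0.6, 2.2]
finger_gap: 0.0456
```

```bash
python3 -m inch '{"translation":[[0,0,-0.015],[0,0,-0.045],[0,0,-0.08],[0,0,-0.12],[0,0,-0.14],[0,0,-0.14],[0,0,-0.14]],"delta_rot":[[0,0,0],[0,0,0],[0,0,0],[0,0,0],[0,0,0],[0,0,0],[0,0,0]]}'
python3 -c "
from h import *
go([.459,.336,.145],10.7)"
```

```text
time: 10.72
ee_pos: [0.5232, -0.1131, 0.1494]
tool_rot: [3.141, -0.002, 0.11]
contact_force: [-0.4, -0.6, -1.1]
finger_gap: 0.0455
t 10.72 pos [ 0.5232 -0.1131  0.1494] rpy [ 1.799e+02 -1.000e-01  6.300e+00] gap 0.0455 F [-0.4 -0.6 -1.1] q7 -1.49
shift [-0.0146 -0.4535  0.0039] rot [ 0.1 -0.1 -4.4]
```

```bash
python3 -m inch '{"translation":[[0,-0.03,0],[0,-0.07,0],[0,-0.11,0],[-0.005,-0.15,0],[-0.005,-0.19,0],[-0.01,-0.23,0],[-0.01,-0.27,0],[-0.01,-0.31,0]],"delta_rot":[[0,0,0],[0,0,0],[0,0,0],[0,0,0],[0,0,0],[0,0,0],[0,0,0],[0,0,0]]}'
python3 -m inch '{"translation":[[0,-0.035,0],[0,-0.065,0],[0,-0.085,0],[0,-0.09,0],[0,-0.09,0]],"delta_rot":[[0,0,-1],[0,0,-3],[0,0,-4.4],[0,0,-4.4],[0,0,-4.4]]}'
python3 - <<'E'
from h import *
from cell import ctrl
go([.459,.336,.145],10.7)
d=ctrl.read_camera("wrist");d["fish"]=1;pickle.dump(d,open("pics/w4.pkl","wb"));cv2.imwrite("pics/w4.png",d["pixels"][:,:,::-1])
E
```

```text
time: 11.38
ee_pos: [0.4768, 0.1952, 0.1466]
tool_rot: [3.14, 0.003, 0.11]
contact_force: [2.3, -0.2, -0.6]
finger_gap: 0.0454
time: 11.8
ee_pos: [0.4672, 0.2849, 0.1466]
tool_rot: [3.142, 0.003, 0.19]
contact_force: [-0.3, -0.4, 0.1]
finger_gap: 0.046
t 11.8 pos [0.4672 0.2849 0.1466] rpy [180.    0.2  10.9] gap 0.046 F [-0.3 -0.4  0.1] q7 -2.23
shift [ 0.0016 -0.0518  0.0016] rot [0.  0.2 0.2]
```

View pics/w4.png

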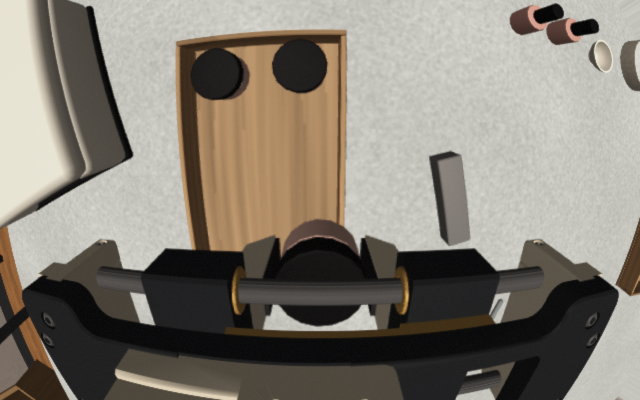

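```bash
python3 - <<'E'
from h import *
d=pickle.load(open("pics/w4.pkl","rb"))
P=cast(d,[(177,41),(346.5,31.5)],.045)[:,:2];print(P.round(4))
b=P[0]-P[1];w=np.linalg.norm(b);b/=w;a=np.array([b[1],-b[0]])
c=P.mean(0)-a*.12;print("width",w,"yaw",np.degrees(np.arctan2(a[1],a[0])),"ctr",c)
print("jars",cast(d,[(216,73),(299,66)],.047)[:,:2]," box",cast(d,[(130,155),(90,8),(40,205)],0)[:,:2])
c=(c+[.4885,.3417])/2;t=c-a*.03;print(c,t);go([*t,.0136],10.7)
E
```

```text
[[0.5878 0.4362]
 [0.614  0.2904]]
width 0.14811567511338644 yaw 10.194667975006402 ctr [0.48276878 0.34202721]
jars [[0.56154601 0.39214147]
 [0.57677007 0.32297816]]  box [[0.46520498 0.50385421]
 [0.63836882 0.59784744]
 [0.36888317 0.68253597]]
[0.48563439 0.34186361] [0.45610803 0.33655381]
t 11.85 pos [0.4679 0.283  0.1467] rpy [1.799e+02 1.000e-01 1.070e+01] gap 0.0457 F [ 0.5 -0.9 -0.6] q7 -2.23
shift [-0.0013 -0.055   0.1331] rot [0.1 0.1 0. ]
```

```bash
python3 -m inch '{"translation":[[0,-0.025,0],[0,-0.045,0],[0,-0.053,0],[0,-0.053,0],[0,-0.053,0.02],[0,-0.053,0.045],[0,-0.053,0.07],[0,-0.053,0.085]],"delta_rot":[[0,0,0],[0,0,0],[0,0,0],[0,0,0],[0,0,0],[0,0,0],[0,0,0],[0,0,0]]}'
python3 -m inch '{"translation":[[0,0,0.01],[0,0,0.02],[0,0,0.03],[0,0,0.036],[0,0,0.04],[0,0,0.04],[0,0,0.04]],"delta_rot":[[0,0,0],[0,0,0],[0,0,0],[0,0,0],[0,0,0],[0,0,0],[0,0,0]]}'
python3 -c "
from h import *
go([.456,.3365,.0136],10.7)"
```

```text
time: 12.52
ee_pos: [0.459, 0.3318, 0.0607]
tool_rot: [3.138, 0.002, 0.184]
contact_force: [0.4, -0.1, -0.7]
finger_gap: 0.0454
time: 13.1
ee_pos: [0.4591, 0.3358, 0.0236]
tool_rot: [-3.141, -0.0, 0.187]
contact_force: [0.0, 0.3, -0.1]
finger_gap: 0.0457
t 13.1 pos [0.4591 0.3358 0.0236] rpy [-180.    -0.    10.7] gap 0.0457 F [ 0.   0.3 -0.1] q7 -2.41
shift [-0.0029 -0.0013  0.01  ] rot [-0. -0. -0.]
```

```bash
python3 -m inch '{"translation":[[0,0,0.003],[0,0,0.006],[0,0,0.008],[0,0,0.009],[0,0,0.01],[0,0,0.01],[0,0,0.01]],"delta_rot":[[0,0,0],[0,0,0],[0,0,0],[0,0,0],[0,0,0],[0,0,0],[0,0,0]]}'
```

```text
time: 13.68
ee_pos: [0.4589, 0.3355, 0.0136]
tool_rot: [3.141, -0.0, 0.187]
contact_force: [-1.5, -1.8, 4.9]
finger_gap: 0.0459
```

Upward force (4.9 N) shows the jar has touched the floor, so I'll release it and retreat.

```bash
python3 -m inch '{"translation":[[0,0,0],[0,0,0],[0,0,0],[0,0,0],[0,0,0],[0,0,0],[0,0,0]],"delta_rot":[[0,0,0],[0,0,0],[0,0,0],[0,0,0],[0,0,0],[0,0,0],[0,0,0]]}' 0.068
python3 -m inch '{"translation":[[0,0,-0.01],[0,0,-0.03],[0,0,-0.06],[0,0,-0.1],[0,0,-0.14],[0,0,-0.17],[0,0,-0.17],[0,0,-0.17]],"delta_rot":[[0,0,0],[0,0,0],[0,0,0],[0,0,0],[0,0,0],[0,0,0],[0,0,0],[0,0,0]]}'
python3 -m inch '{"translation":[[-0.01,0.02,0],[-0.03,0.06,0],[-0.05,0.1,0],[-0.06,0.14,0],[-0.06,0.17,0],[-0.06,0.18,0],[-0.06,0.18,0]],"delta_rot":[[0,0,0],[0,0,0],[0,0,0],[0,0,0],[0,0,0],[0,0,0],[0,0,0]]}'
python3 - <<'E'
from h import *
from cell import ctrl
d=ctrl.read_camera("wrist")["pixels"];s=ctrl.read_camera("scene")["pixels"]
cv2.imwrite("pics/end.png",np.vstack([cv2.resize(s[130:300,90:560],(700,253)),d[:300,:][:, :,:] if 0 else cv2.resize(d[:300],(700,328))])[:,:,::-1])
E
```

```text
time: 14.27
ee_pos: [0.4589, 0.3356, 0.0133]
tool_rot: [-3.142, 0.0, 0.187]
contact_force: [-0.1, -0.9, -0.2]
finger_gap: 0.0678
time: 14.93
ee_pos: [0.4598, 0.3365, 0.1862]
tool_rot: [-3.14, -0.004, 0.187]
contact_force: [0.2, -0.3, -1.2]
finger_gap: 0.0679
time: 15.52
ee_pos: [0.4332, 0.1437, 0.1826]
tool_rot: [3.14, 0.002, 0.181]
contact_force: [0.5, -0.1, 0.4]
finger_gap: 0.0682
```

View pics/end.png

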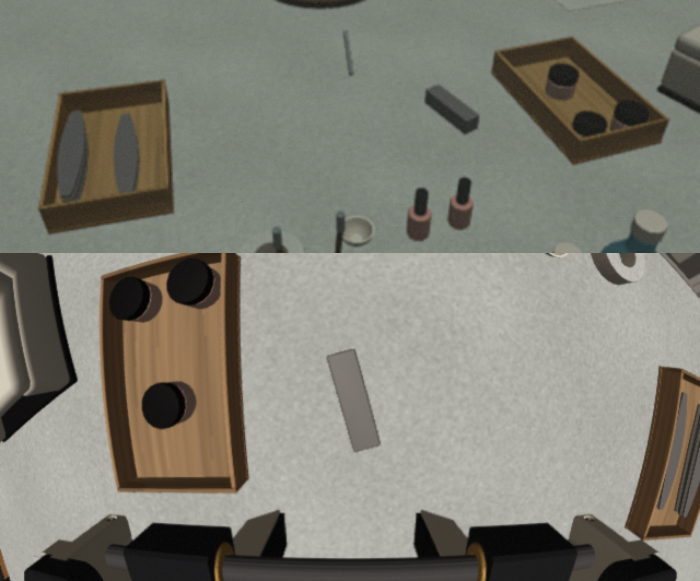

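Both final views show the file flat on its tray floor at (125,152) and the jar upright in its tray at (562,80). Nothing else has moved and the gripper is clear.

```bash
python3 -c "
from cell import ctrl
print(ctrl.finish_job())"
```

```text
the job is handed in; nothing more can be done
None
```

I laid the nail file flat in the file tray beside the two stacked files. Then I stood the gel jar upright on the floor of the jar tray, and I handed the job in at about 15.6 s of the 54 s allowed.

- **Setting down:** I released the file with the tool about 5 mm higher than where I gripped it on the table, which matches the tray floor thickness. The jar touched the floor at about 5 N before I opened the fingers. No force reading I took was above about 5 N.
- **Final pictures:** the scene and wrist views show both items inside their trays, nothing else disturbed and the gripper clear.
- **Disagreement:** the scene and wrist cameras differed by about 5 mm on each tray's centre, well inside the room available. No check failed.

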